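# Find the rattling sample tin

## Task

In the tasting lab a loose steel grinding ball has been left inside one of the three closed, identical green-lidded sample tins; the other two are empty. Lift and shake the tins to find the one that rattles (shake it even if it is the last one left), stand it upright in the shallow red tray, and leave the other two standing upright on the table.

Things in the scene. Friction and masses are not known exactly. Their poses are not given: they have to be found in the camera images.
- tin_a: Closed thin-walled tin, one of three alike, upright: 130 mm long (its x), 60 wide (y), 80 tall (z up), metal, fixed green lid. Origin: centre of underside. Weighs 0.15 to 0.48 kg empty; a hard grip lets it slip: use 30 to 50 N. Inside 120 x 50 x 70 mm: empty, or with the loose steel ball (30 mm, 110 g), which rolls end to end when tilted, stays there if levelled slowly, and is felt as knocks or a shift of load. Which tin varies.
- tin_b: Closed thin-walled tin, one of three alike, upright: 130 mm long (its x), 60 wide (y), 80 tall (z up), metal, fixed green lid. Origin: centre of underside. Weighs 0.15 to 0.48 kg empty; a hard grip lets it slip: use 30 to 50 N. Inside 120 x 50 x 70 mm: empty, or with the loose steel ball (30 mm, 110 g), which rolls end to end when tilted, stays there if levelled slowly, and is felt as knocks or a shift of load. Which tin varies.
- tin_c: Closed thin-walled tin, one of three alike, upright: 130 mm long (its x), 60 wide (y), 80 tall (z up), metal, fixed green lid. Origin: centre of underside. Weighs 0.15 to 0.48 kg empty; a hard grip lets it slip: use 30 to 50 N. Inside 120 x 50 x 70 mm: empty, or with the loose steel ball (30 mm, 110 g), which rolls end to end when tilted, stays there if levelled slowly, and is felt as knocks or a shift of load. Which tin varies.
- tray: Shallow red tray fixed to the table, 220 mm (its x) by 180 mm (its y), 16 mm high; floor and walls 5 mm thick, so its inside is 210 x 170 mm and a tin fits in at any yaw. Origin: centre of its underside, on the table.
Mind the look-alikes: they are no part of the job. Leave any brown or pink look-alike of the tin_a alone. Leave any yellow look-alike of the tin_b alone.

How it is judged:
By the outcome, as a careful person would: the job done as asked, in the order asked, and still so for the second after the job is handed in, with the robot touching nothing.
It also fails if it takes over 72 s, if anything falls off the work surface, if the arm or the gripper's body presses on something with over 40 N, if the wrist force passes 120 N, or if a joint passes its speed limit or range.

## Robot

A 7-joint arm with a two-finger parallel gripper is mounted at the origin on the work surface. World frame = base frame: x ahead of the robot, y to its left, z up, the work surface at z = 0. Lengths are in m, angles in degrees, forces in N, time in s.
With the tool pointing down it reaches from about 0.425 to 1.025 m from the base axis. Payload 3.6 kg.
Tool frame: the origin (TCP) lies midway between the tips of the shut fingers; the grasp point (between the pads) lies 19 mm behind it; z points along the fingers, y is the line along which they close (so a half turn about z gives the same grasp; the last joint's range is limited). The gripper opens to 85 mm and grips with 20 to 120 N. Pads are 22 mm wide; open, the fingers measure 114 mm over their backs; the gripper's body (76 mm by 85 mm) begins 54 mm behind the grasp point. The pads swing forward as they close: fully open they stand 13 mm farther back than shut.
Start: joints at [-73.596, 33.873, 2.773, 92.16, -1.908, 54.013, -1.931], TCP at [0.269, 0.673, 0.231] pointing down, gripper open.
Joint ranges: [-153.93, 153.93], [-27.13, 128.08], [-72.61, 78.16], [10.71, 143.7], [-87.88, 267.88], [4.46, 118.87], [-176.78, 176.78]. Speed limits (degrees/s): [147.25, 147.25, 180, 180, 180, 180, 180].

## Interface

Orientations are given as a 3x3 rotation matrix whose columns are the frame's x, y, z axes.
In Python, from cell import observe, read_camera, job_done gives the robot as it stands.
- The arm moves only by the tool step_arm, never from a script. Its arguments are lists of equal length, an entry for each row: "linear": the shift along the tool's x, y, z normalised to -1 to 1, where 1 is 0.4 m, a list of three; "spin": the turn about the tool's z normalised to -1 to 1, where 1 is 180 degrees; "fingers": the opening, from 0 (shut) to 1 (fully open). In form: {"linear": [[dx, dy, dz], ...], "spin": [spin, ...], "fingers": [fingers, ...]}. A call has 1 to 8 rows; each row shifts and turns the commanded pose from where the row before left it, along the tool's axes as they then stand; what a row does not reach is not made up. A row lasts 1/8 s, in which the tool goes at most 62.5 mm and 10.7 degrees, less where a joint would pass 70% of its speed; a pose out of reach is approached as far as the arm can. A call with a number of a shift or a turn outside -1 to 1 is refused whole. A call with a gripper value outside its range is refused whole. The fingers move at their own pace and stop on an object; "grip_force" is the grip in N (left out, the last holds). Time passes only in rows, so rows that do not move let the fingers close. It gives the time, the measured TCP pose, the force, the opening and the grip force at its end, in the units of the state.
- observe(): the state, without advancing time (a new reading comes with each control period).
- read_camera(name): name is "scene" or "top" or "wrist"; returns a dict with "pixels" (480x640x3 uint8, red, green, blue), "z_map" (480x640 float32, m along the optical axis (not along the pixel's ray), 0 where there is no reading), "fov_y" (degrees; the focal length in pixels is half the picture's height over the tangent of half this angle, whatever the lens; pixels are square), "cx", "cy" (the principal point, pixels), "eye" and "orientation" of the camera in the world; the wrist camera has in their place "mount" (4x4, takes a point from camera to tool coordinates, whose origin is the TCP and whose axes are the flange's). Camera axes: x right, y up, looking along -z (the intrinsics and any distortion apply to the point x, -y, -z); pixel columns grow to the right and rows downward; lengths in m; the calibration is good to about 2 mm. A picture is of the moment at which its call begins: read the wrist's pose just before it.
- job_done(): hands the job in; it is judged then, once.
The state is a dict: "time": time; "joint_pos": joint angles; "dq": joint speeds; "tau": joint torques, N m; "ee_pos": TCP position; "tool_rot": TCP orientation; "contact_force": force on the tool from outside, world axes, zero at the start; "moment": the same for the moment, N m; "opening": opening from 0.0 (shut) to 1.0 (fully open); "grip_force": force on a finger pad.
Only numpy, scipy, OpenCV 4.12 (cv2) and the standard library are available. Lean on these libraries where they do the work, as an engineer would, in place of code of your own. Each camera call takes 0.05 s, during which the arm holds its last target. There are 200 camera calls.

## Working session

There is one attempt and no reset: what is moved stays moved. The work goes in short steps, Python scripts to look and compute and a tool call to move; the robot and the scene stay as the last step left them, time stands still between calls to the robot, and variables do not carry over. Pictures are saved under pics/ and viewed, at most 10 in all, crops included, and the job is handed in when it is done.

Besides the shell and the picture viewer there is one more tool, called after "Call:" as name(argument=value, ...), one argument or row to a line, values as JSON. step_arm: Moves the arm, as the interface text tells. Scaled input: -1 to 1 covers 0.4 m each way for a shift and 180 degrees each way for a turn. Its arguments: {"type":"object","properties":{"linear":{"type":"array","items":{"type":"array","items":{"type":"number","minimum":-1,"maximum":1}}},"spin":{"type":"array","items":{"type":"number","minimum":-1,"maximum":1}},"fingers":{"type":"array","items":{"type":"number"}},"grip_force":{"type":"number"}},"required":["linear","spin","fingers"]}

```bash
mkdir -p pics
cat > h.py <<'E'
import numpy as np, cv2
from cell import observe, read_camera, job_done
def cloud(c):
    f=240/np.tan(np.radians(c['fov_y']/2)); z=c['z_map']; v,u=np.mgrid[:480,:640]
    p=np.stack([(u-c['cx'])/f*z,-(v-c['cy'])/f*z,-z],-1)
    if 'eye' in c: return p@np.array(c['orientation']).T+np.array(c['eye'])
    o=c['obs']; M=np.array(c['mount']); p=p@M[:3,:3].T+M[:3,3]
    return p@np.array(o['tool_rot']).T+np.array(o['ee_pos'])
def blobs(c,names=('green','red')):
    P=cloud(c); hsv=cv2.cvtColor(c['pixels'],cv2.COLOR_RGB2HSV); H,S,V=cv2.split(hsv)
    for n in names:
        m=((H>38)&(H<90) if n=='green' else (H<8)|(H>172))&(S>90)&(V>40)
        k,l,st,ce=cv2.connectedComponentsWithStats(m.astype(np.uint8))
        for i in range(1,k):
            if st[i,4]<150: continue
            q=P[(l==i)&(c['z_map']>0)]
            if len(q)<50: continue
            zt=np.percentile(q[:,2],90); t=q[abs(q[:,2]-zt)<.008] if n=='green' else q
            r=cv2.minAreaRect((t[:,:2]*1000).astype(np.float32))
            b=cv2.boxPoints(r); e=max(b[1]-b[0],b[2]-b[1],key=np.linalg.norm)
            print(n,'px',ce[i].round(),'area',st[i,4],'ztop',zt.round(3),'ctr',np.round(r[0],0),'size',np.round(r[1],0),'long yaw',round(np.degrees(np.arctan2(e[1],e[0]))%180,1))
E
python3 - <<'E'
from h import *
print(observe())
ims=[]
for n in ('top','scene'):
    c=read_camera(n); print(n,c['fov_y'],c['eye'],{k for k in c}); blobs(c); ims.append(c['pixels'])
for n,i in zip('ab',ims): cv2.imwrite(f'pics/{n}.png',i[...,::-1])
E
```

```text
{'time': 0.0, 'joint_pos': array([-73.59589983,  33.92505355,   2.76588063,  92.23574107,
        -1.90758191,  54.01344681,  -1.93044643]), 'dq': array([ 0.00027443,  0.0254806 ,  0.01291728,  0.02260185, -0.01248926,
        0.03630468,  0.01188719]), 'tau': array([ 2.04339872e-04, -5.48692024e+01,  1.54580500e+00, -1.98125035e+01,
        9.22711508e-03,  8.67160183e-03,  1.30315283e-05]), 'ee_pos': array([0.26845969, 0.67257527, 0.23015312]), 'tool_rot': array([[-9.28778853e-01,  3.70633679e-01, -7.20300626e-04],
       [ 3.70634360e-01,  9.28776445e-01, -2.11786856e-03],
       [-1.15955161e-04, -2.23399970e-03, -9.99997498e-01]]), 'contact_force': array([ 0.56999392, -0.19678303, -0.46976887]), 'moment': array([0.00190673, 0.02644902, 0.00544219]), 'grip_force': 0.0, 'opening': 0.997615145521192}
top 45.310529978022565 [0.36769636 0.04395013 1.46113856] {'cy', 'pixels', 'z_map', 'fov_y', 'orientation', 'cx', 'eye'}
green px [205. 210.] area 1267 ztop 0.085 ctr [563. 327.] size [ 60. 129.] long yaw 173.2
green px [378. 216.] area 1282 ztop 0.084 ctr [557. -93.] size [129.  60.] 
[... 311 characters left out ...]
58 ctr [ 40. -26.] size [36. 28.] long yaw 70.3
red px [469. 231.] area 6221 ztop 0.013 ctr [ 535. -331.] size [224. 186.] long yaw 0.2
scene 48.27444155176686 [0.80201774 0.5128006  0.97641738] {'cy', 'pixels', 'z_map', 'fov_y', 'orientation', 'cx', 'eye'}
green px [242. 208.] area 1577 ztop 0.082 ctr [560. -94.] size [130.  62.] long yaw 4.8
green px [309. 246.] area 1791 ztop 0.082 ctr [501.  62.] size [130.  62.] long yaw 2.8
green px [366. 374.] area 2689 ztop 0.082 ctr [567. 327.] size [ 61. 130.] long yaw 172.8
red px [202. 153.] area 5897 ztop 0.013 ctr [ 533. -339.] size [204. 224.] long yaw 179.8
red px [378. 291.] area 180 ztop 0.075 ctr [448. 212.] size [  5. 111.] long yaw 121.3
```

View pics/a.png

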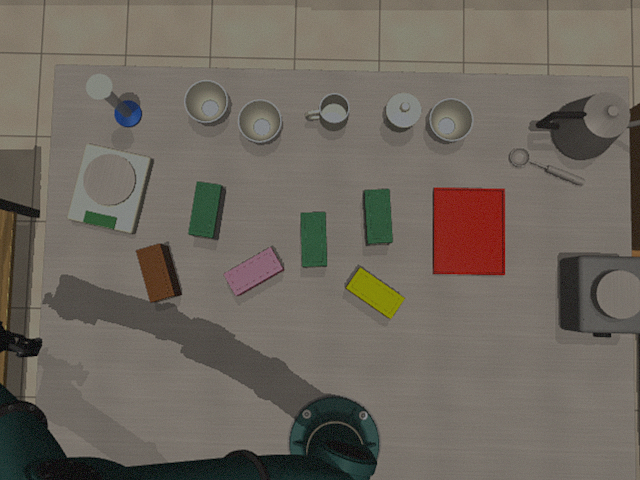

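View pics/b.png

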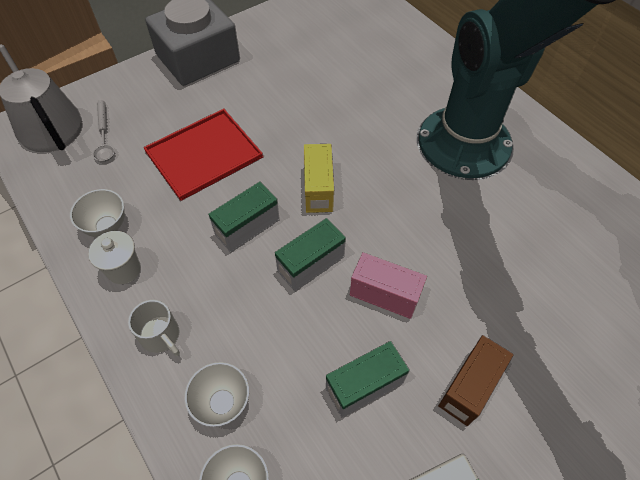

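The top view shows three green tins at px (205,210), (313,239) and (378,216), and the red tray at (469,231). The scene view shows the same layout, with brown, pink and yellow decoys. I'll start with the tin at (0.565, 0.327).

Call:
step_arm(
  linear=[
    [0,0,0],
    [0,0,0],
    [-0.105,-0.096,0],
    [-0.105,-0.096,0],
    [-0.105,-0.096,0],
    [-0.105,-0.096,0],
    [-0.105,-0.096,0],
    [-0.105,-0.096,0],
  ],
  spin=[-0.041,-0.041,0,0,0,0,0,0],
  fingers=[1,1,1,1,1,1,1,1],
  grip_force=40,
)

```text
time: 1.1
ee_pos: [0.4916, 0.4122, 0.2309]
tool_rot: [[-0.993, 0.122, -0.0], [0.122, 0.993, -0.0], [0.0, -0.001, -1.0]]
contact_force: [-0.1, 1.0, -1.0]
opening: 0.997
grip_force: 0.0
```

Call:
step_arm(
  linear=[
    [-0.105,-0.096,0],
    [-0.105,-0.096,0],
    [0,0,0],
    [0,0,0],
  ],
  spin=[0,0,0,0],
  fingers=[1,1,1,1],
)

```text
time: 1.6
ee_pos: [0.5644, 0.3275, 0.2309]
tool_rot: [[-0.992, 0.122, -0.001], [0.122, 0.992, 0.0], [0.001, -0.0, -1.0]]
contact_force: [0.1, 0.6, 0.2]
opening: 0.999
grip_force: 0.0
```

```bash
cat >> h.py <<'E'
def look(names=('green',)):
    o=observe(); c=read_camera('wrist'); c['obs']=o; blobs(c,names); return c
def to(x,y,z,yaw):
    """shift (normalised, tool axes after the spin) and spin to a target; yaw of tool x modulo 180"""
    o=observe(); R=np.array(o['tool_rot']); w=np.degrees(np.arctan2(R[1,0],R[0,0]))
    s=(w-yaw+90)%180-90; a=np.radians(w-s); X=np.array([np.cos(a),np.sin(a)]); Y=np.array([X[1],-X[0]])
    d=np.array([x,y])-o['ee_pos'][:2]
    print('yaw',w.round(1),'pos',o['ee_pos'].round(4),'spin',(s/180).round(4),'lin',np.round([X@d/.4,Y@d/.4,(o['ee_pos'][2]-z)/.4],4))
E
python3 - <<'E'
from h import *
c=look(); cv2.imwrite('pics/w1.png',c['pixels'][...,::-1]); to(.565,.327,.03,173)
E
```

```text
green px [607. 141.] area 2287 ztop 0.037 ctr [537. 588.] size [63. 29.] long yaw 78.8
green px [317. 212.] area 11483 ztop 0.081 ctr [564. 328.] size [ 60. 130.] long yaw 172.9
green px [ 14. 218.] area 2319 ztop 0.081 ctr [528.  91.] size [33. 89.] long yaw 159.1
yaw 173.1 pos [0.5637 0.3287 0.2309] spin 0.0005 lin [-0.0039 -0.0038  0.5023]
```

View pics/w1.png

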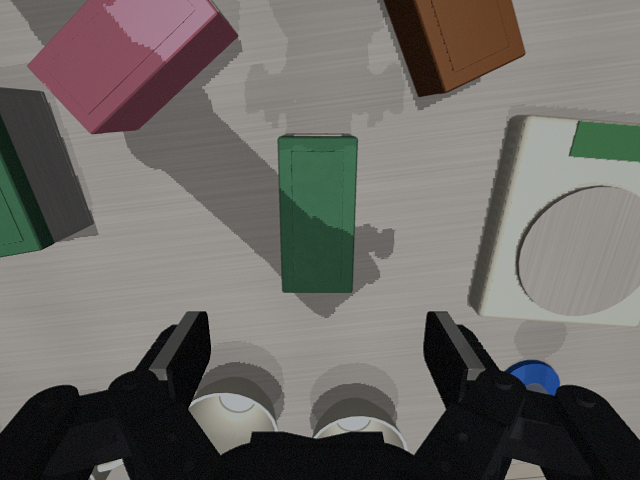

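The wrist view shows the tin centred between the fingers at px (317,212). I'll descend and grip.

Call:
step_arm(
  linear=[
    [0,0,0.12],
    [0,0,0.12],
    [0,0,0.12],
    [0,0,0.08],
    [0,0,0.047],
    [0,0,0],
    [0,0,0],
    [0,0,0],
  ],
  spin=[0,0,0,0,0,0,0,0],
  fingers=[1,1,1,1,1,1,0,0],
)

```text
time: 2.65
ee_pos: [0.566, 0.3282, 0.0383]
tool_rot: [[-0.993, 0.122, 0.003], [0.122, 0.993, 0.002], [-0.002, 0.002, -1.0]]
contact_force: [-0.1, -0.0, 2.2]
opening: 0.702
grip_force: 45.6
```

Call:
step_arm(
  linear=[
    [0,0,0],
    [0,0,0],
    [0,0,0],
    [0,0,0],
  ],
  spin=[0,0,0,0],
  fingers=[0,0,0,0],
)

```text
time: 3.15
ee_pos: [0.5659, 0.3282, 0.0383]
tool_rot: [[-0.993, 0.122, 0.002], [0.122, 0.993, 0.002], [-0.002, 0.002, -1.0]]
contact_force: [0.3, -0.4, 7.1]
opening: 0.7
grip_force: 45.9
```

Call:
step_arm(
  linear=[
    [0,0,-0.05],
    [0,0,-0.05],
    [0,0,-0.05],
    [0,0,0],
    [0,0,0],
    [0,0,0],
  ],
  spin=[0,0,0,0,0,0],
  fingers=[0,0,0,0,0,0],
)

```text
time: 3.9
ee_pos: [0.5641, 0.327, 0.0956]
tool_rot: [[-0.993, 0.122, -0.002], [0.122, 0.993, -0.001], [0.001, -0.001, -1.0]]
contact_force: [0.1, -0.2, -5.5]
opening: 0.7
grip_force: 45.4
```

```bash
cat >> h.py <<'E'
def mom(n=4):
    for _ in range(n):
        o=observe(); R=np.array(o['tool_rot']); print('t',round(o['time'],2),'F tool',(R.T@o['contact_force']).round(2),'M tool',(R.T@o['moment']).round(3),'grip',round(o['grip_force'],1),'open',round(o['opening'],3),'pos',o['ee_pos'].round(3)); read_camera('wrist')
E
python3 -c "
from h import *
mom()"
```

```text
t 3.9 F tool [-0.16 -0.21  5.48] M tool [-0.004  0.007 -0.003] grip 45.4 open 0.7 pos [0.564 0.327 0.096]
t 3.95 F tool [0.66 0.31 3.73] M tool [-0.048  0.013 -0.032] grip 45.4 open 0.699 pos [0.564 0.327 0.096]
t 4.0 F tool [0.06 0.19 4.44] M tool [-0.074  0.038  0.022] grip 45.4 open 0.698 pos [0.564 0.327 0.096]
t 4.05 F tool [0.56 0.03 4.21] M tool [0.02  0.003 0.006] grip 45.4 open 0.694 pos [0.564 0.327 0.096]
```

Call:
step_arm(
  linear=[
    [0,0,-0.1],
    [0,0,-0.1],
    [-0.05,0,-0.05],
    [-0.1,0,0],
    [-0.15,0,0],
    [0,0,0],
    [0,0,0],
    [0,0,0],
  ],
  spin=[0,0,0,0,0,0,0,0],
  fingers=[0,0,0,0,0,0,0,0],
)

```text
time: 5.1
ee_pos: [0.682, 0.3138, 0.1958]
tool_rot: [[-0.993, 0.12, -0.002], [0.12, 0.993, 0.0], [0.002, -0.0, -1.0]]
contact_force: [0.9, 0.9, -4.6]
opening: 0.697
grip_force: 46.4
```

```bash
python3 -c "
from h import *
mom(10)"
```

```text
t 5.1 F tool [-0.75  0.98  4.56] M tool [-0.036  0.033  0.053] grip 46.4 open 0.697 pos [0.682 0.314 0.196]
t 5.15 F tool [-0.14 -0.37  4.75] M tool [ 0.004 -0.033  0.015] grip 46.4 open 0.695 pos [0.682 0.314 0.196]
t 5.2 F tool [-0.19  0.46  4.21] M tool [-0.016 -0.012  0.002] grip 46.4 open 0.699 pos [0.682 0.314 0.196]
t 5.25 F tool [ 0.36 -0.13  4.42] M tool [-0.043 -0.032 -0.019] grip 46.4 open 0.693 pos [0.683 0.314 0.197]
t 5.3 F tool [0.3  0.34 4.36] M tool [ 0.013  0.004 -0.024] grip 46.4 open 0.701 pos [0.683 0.314 0.197]
t 5.35 F tool [0.13 0.15 5.83] M tool [ 0.017  0.022 -0.02 ] grip 46.4 open 0.697 pos [0.683 0.313 0.197]
t 5.4 F tool [ 0.61 -0.22  4.25] M tool [ 0.002  0.039 -0.024] grip 46.4 open 0.703 pos [0.683 0.313 0.197]
t 5.45 F tool [-1.04 -0.07  4.47] M tool [ 0.021  0.099 -0.005] grip 46.4 open 0.699 pos [0.684 0.313 0.197]
t 5.5 F tool [ 0.26 -1.12  4.88] M tool [ 0.043  0.151 -0.009] grip 46.4 open 0.7 pos [0.684 0.313 0.197]
t 5.55 F tool [0.12 0.05 5.73] M tool [0.006 0.05  0.043] grip 46.4 open 0.702 pos [0.684 0.313 0.197]
```

Call:
step_arm(
  linear=[
    [0.05,0,0],
    [0.1,0,0],
    [0.15,0,0],
    [0,0,0],
    [0,0,0],
    [0,0,0],
  ],
  spin=[0,0,0,0,0,0],
  fingers=[0,0,0,0,0,0],
)

```text
time: 6.35
ee_pos: [0.5669, 0.3272, 0.1971]
tool_rot: [[-0.992, 0.124, 0.002], [0.124, 0.992, 0.0], [-0.002, 0.001, -1.0]]
contact_force: [0.4, 0.7, -4.2]
opening: 0.696
grip_force: 46.4
```

```bash
python3 -c "
from h import *
mom(10)"
```

```text
t 6.35 F tool [-0.32  0.77  4.2 ] M tool [-0.023 -0.025 -0.059] grip 46.4 open 0.696 pos [0.567 0.327 0.197]
t 6.4 F tool [ 0.5  -0.17  5.06] M tool [-0.038 -0.019 -0.006] grip 46.4 open 0.695 pos [0.567 0.327 0.197]
t 6.45 F tool [-0.49 -0.07  4.84] M tool [ 0.012 -0.005 -0.06 ] grip 46.4 open 0.701 pos [0.567 0.327 0.197]
t 6.5 F tool [ 0.25 -0.12  5.22] M tool [-0.001  0.038 -0.   ] grip 46.4 open 0.702 pos [0.566 0.327 0.197]
t 6.55 F tool [ 0.47 -0.41  5.02] M tool [ 0.017  0.013 -0.009] grip 46.4 open 0.698 pos [0.566 0.327 0.197]
t 6.6 F tool [-0.08  0.5   5.25] M tool [ 0.05  -0.018 -0.044] grip 46.4 open 0.696 pos [0.566 0.327 0.196]
t 6.65 F tool [ 0.34 -0.13  5.87] M tool [-0.011 -0.043 -0.053] grip 46.4 open 0.7 pos [0.565 0.327 0.196]
t 6.7 F tool [-0.61  0.12  4.77] M tool [-0.005 -0.035 -0.057] grip 46.4 open 0.698 pos [0.565 0.327 0.196]
t 6.75 F tool [-0.09 -0.17  4.22] M tool [ 0.032  0.01  -0.001] grip 46.4 open 0.698 pos [0.565 0.327 0.196]
t 6.8 F tool [-0.06  0.12  4.52] M tool [-0.048 -0.022  0.005] grip 46.4 open 0.696 pos [0.565 0.327 0.196]
```

Add to h.py:
```python
def my(n=14):
    r=[]
    for _ in range(n):
        o=observe(); R=np.array(o['tool_rot']); r.append([*(R.T@o['contact_force'])[[0,2]],(R.T@o['moment'])[1]]); read_camera('wrist')
    r=np.array(r); print('Fx',r[:,0].round(1)); print('Fz',r[:,1].round(1)); print('My',r[:,2].round(3),'halves',r[:n//2,2].mean().round(3),r[n//2:,2].mean().round(3),'t',o['time'])
```

```text
(no output)
```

Call:
step_arm(
  linear=[
    [-0.15,0,0],
    [-0.15,0,0],
    [0,0,0],
  ],
  spin=[0,0,0],
  fingers=[0,0,0],
)

```text
time: 7.22
ee_pos: [0.6906, 0.3085, 0.1965]
tool_rot: [[-0.992, 0.129, 0.006], [0.129, 0.992, -0.002], [-0.007, -0.001, -1.0]]
contact_force: [-0.1, -0.9, -5.7]
opening: 0.698
grip_force: 46.4
```

```bash
python3 -c "
from h import *
my()"
```

```text
Fx [-0.   0.7 -0.4  0.2  0.2 -0.2  0.4  0.2  1.1 -0.2  0.7  0.4  0.5 -0.5]
Fz [5.7 5.1 4.8 5.1 4.6 5.  4.5 4.5 4.9 4.4 3.9 4.8 5.4 4.7]
My [0.081 0.044 0.081 0.08  0.031 0.11  0.066 0.087 0.021 0.021 0.06  0.007
 0.049 0.091] halves 0.07 0.048 t 7.875
```

Call:
step_arm(
  linear=[
    [0.15,0,0],
    [0.15,0,0],
    [0,0,0],
  ],
  spin=[0,0,0],
  fingers=[0,0,0],
)

```text
time: 8.3
ee_pos: [0.5566, 0.3291, 0.1955]
tool_rot: [[-0.993, 0.115, -0.009], [0.115, 0.993, -0.001], [0.009, -0.002, -1.0]]
contact_force: [0.4, -0.2, -3.8]
opening: 0.698
grip_force: 46.3
```

```bash
python3 -c "
from h import *
my()"
```

```text
Fx [-0.4 -1.7 -1.4 -0.3  0.3 -0.6  0.2  0.6  0.4  0.6 -0.5  0.5  0.  -0.3]
Fz [3.8 4.2 4.3 3.3 4.9 4.8 5.1 4.4 4.7 4.1 5.1 4.4 5.9 4.9]
My [-0.108 -0.089 -0.052 -0.096 -0.028 -0.031 -0.041 -0.077 -0.087 -0.098
 -0.072 -0.184 -0.11  -0.098] halves -0.064 -0.104 t 8.95
```

Call:
step_arm(
  linear=[
    [-0.01,0,0],
    [-0.02,0,0],
    [-0.03,0,0],
    [-0.04,0,0],
    [-0.04,0,0],
    [-0.04,0,0],
    [-0.04,0,0],
    [-0.03,0,0],
  ],
  spin=[0,0,0,0,0,0,0,0],
  fingers=[0,0,0,0,0,0,0,0],
)

```text
time: 10.0
ee_pos: [0.6655, 0.3148, 0.1964]
tool_rot: [[-0.992, 0.123, 0.0], [0.123, 0.992, -0.0], [-0.0, -0.0, -1.0]]
contact_force: [-0.4, -0.1, -4.4]
opening: 0.697
grip_force: 46.4
```

Call:
step_arm(
  linear=[
    [-0.02,0,0],
    [-0.01,0,0],
    [0,0,0],
  ],
  spin=[0,0,0],
  fingers=[0,0,0],
)

```text
time: 10.38
ee_pos: [0.6759, 0.3139, 0.1964]
tool_rot: [[-0.993, 0.122, -0.0], [0.122, 0.993, -0.0], [0.0, -0.0, -1.0]]
contact_force: [-0.8, -1.2, -4.8]
opening: 0.698
grip_force: 46.4
```

```bash
python3 -c "
from h import *
my()"
```

```text
Fx [ 0.6  0.7  0.5  0.4  0.6  0.   0.3 -0.2 -0.2  0.3 -0.4 -0.6  0.1 -0.1]
Fz [4.8 4.3 4.7 4.4 4.9 3.5 4.5 5.3 4.3 4.8 6.1 4.8 5.6 5.3]
My [-0.01  -0.003 -0.053 -0.028 -0.069 -0.081 -0.089 -0.033 -0.035 -0.017
 -0.016 -0.059 -0.067 -0.051] halves -0.048 -0.04 t 11.025
```

Call:
step_arm(
  linear=[
    [0.15,0,0],
    [0.15,0,0],
    [-0.15,0,0],
    [-0.15,0,0],
    [0,0,0],
  ],
  spin=[0,0,0,0,0],
  fingers=[0,0,0,0,0],
)

```text
time: 11.7
ee_pos: [0.6828, 0.3098, 0.1971]
tool_rot: [[-0.992, 0.128, 0.008], [0.128, 0.992, -0.002], [-0.008, -0.001, -1.0]]
contact_force: [0.4, -0.3, -4.2]
opening: 0.697
grip_force: 49.2
```

```bash
python3 -c "
from h import *
my()"
```

```text
Fx [-0.4 -0.  -0.5  0.8  0.7  0.2 -0.1 -0.2 -0.5 -1.1  0.8  0.3 -0.2  0. ]
Fz [4.2 4.5 5.2 6.1 4.7 5.3 4.1 5.4 4.9 4.7 4.4 3.8 4.2 4.1]
My [-0.093  0.185  0.11   0.035  0.11   0.099  0.053  0.058  0.012  0.059
  0.008  0.051  0.045  0.038] halves 0.071 0.039 t 12.35
```

Held at the same pose, the moment is −0.045 Nm or +0.055 Nm depending on the last jerk. That swing is what a 110 g ball moving end to end would give, so this is the tin with the ball. I'll carry it to the tray.

Call:
step_arm(
  linear=[
    [0.005,-0.05,0],
    [0.011,-0.1,0],
    [0.011,-0.11,0],
    [0.011,-0.11,0],
    [0.011,-0.11,0],
    [0.011,-0.11,0],
    [0.011,-0.11,0],
    [0.011,-0.11,0],
  ],
  spin=[0,0,0,0,0,0,0,0],
  fingers=[0,0,0,0,0,0,0,0],
)

```text
time: 13.4
ee_pos: [0.6028, -0.0071, 0.1969]
tool_rot: [[-0.992, 0.123, 0.0], [0.123, 0.992, -0.001], [-0.0, -0.001, -1.0]]
contact_force: [1.1, -0.2, -4.9]
opening: 0.692
grip_force: 49.2
```

Call:
step_arm(
  linear=[
    [0.011,-0.11,0],
    [0.011,-0.11,0],
    [0.011,-0.11,0],
    [0.011,-0.11,0],
    [0.011,-0.11,0],
    [0.011,-0.11,0],
    [0.011,-0.1,0],
    [0.006,-0.05,0],
  ],
  spin=[0,0,0,0,0,0,0,0],
  fingers=[0,0,0,0,0,0,0,0],
)

```text
time: 14.4
ee_pos: [0.5288, -0.3255, 0.1969]
tool_rot: [[-0.992, 0.127, -0.001], [0.127, 0.992, -0.002], [0.001, -0.002, -1.0]]
contact_force: [-0.7, -0.0, -4.5]
opening: 0.693
grip_force: 49.2
```

```bash
python3 -c "
from h import *
to(.536,-.335,.046,173)
blobs(read_camera('scene')); blobs(read_camera('top'))
o=observe();print(o['joint_pos'].round(1))
c=look(('green','red')); cv2.imwrite('pics/w2.png',c['pixels'][...,::-1])"
```

```text
yaw 172.7 pos [ 0.5288 -0.3255  0.1969] spin -0.0017 lin [-0.0208 -0.0213  0.3773]
green px [208.  72.] area 464 ztop 0.239 ctr [ 487. -319.] size [65. 43.] long yaw 79.7
green px [169.  84.] area 616 ztop 0.241 ctr [ 567. -329.] size [64. 55.] long yaw 82.6
green px [242. 207.] area 1579 ztop 0.082 ctr [560. -93.] size [130.  62.] long yaw 5.0
green px [309. 246.] area 1792 ztop 0.082 ctr [500.  62.] size [130.  62.] long yaw 3.2
red px [202. 153.] area 5901 ztop 0.013 ctr [ 533. -339.] size [225. 201.] long yaw 0.0
red px [383. 293.] area 225 ztop 0.076 ctr [444. 220.] size [  5. 129.] long yaw 121.3
green px [378. 216.] area 1292 ztop 0.085 ctr [557. -93.] size [129.  60.] long yaw 4.1
green px [100. 219.] area 335 ztop 0.04 ctr [538. 597.] size [79. 27.] long yaw 78.8
green px [313. 239.] area 1279 ztop 0.085 ctr [497.  62.] size [129.  59.] long yaw 3.1
green px [496. 244.] area 358 ztop 0.241 ctr [ 484. -322.] size [58. 45.] long yaw 81.7
green px [549. 285.] area 151 ztop 0.748 ctr [ 375. -241.] size [25. 11.] long yaw 53.4
green px [502. 407.] area 4117 ztop 0.886 ctr [ 263. -143.] size [74. 64.] long yaw 61.3
green px [545. 432.] area 649 ztop 0.89 ctr [ 242. -183.] size [17. 56.] long yaw 151.9
green px [420. 463.] area 791 ztop 0.781 ctr [ 191. -103.] size [24.  8.] long yaw 40.7
green px [323. 464.] area 260 ztop 0.357 ctr [37. 33.] size [29. 31.] long yaw 160.2
red px [459. 234.] area 4143 ztop 0.015 ctr [ 535. -331.] size [185. 223.] long yaw 179.7
[ 26.3  28.7   1.4 107.8  -0.8  43.5 110.8]
green px [611. 227.] area 9613 ztop 0.081 ctr [ 559. -109.] size [131.  36.] long yaw 5.3
green px [317. 294.] area 52688 ztop 0.239 ctr [ 510. -322.] size [61. 94.] long yaw 172.5
red px [304. 120.] area 15783 ztop 0.015 ctr [ 470. -329.] size [ 91. 183.] long yaw 90.4
```

View pics/w2.png

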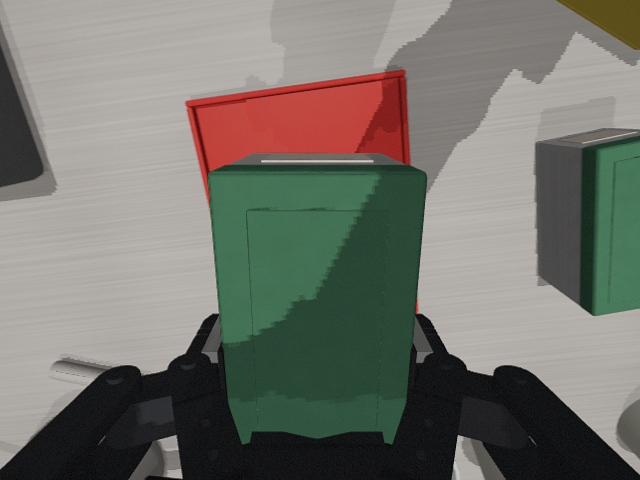

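The wrist view shows the tin level in the grip (lid centred at px 317,294) above the red tray. I'll lower it.

Call:
step_arm(
  linear=[
    [-0.017,-0.017,0.05],
    [0,0,0.1],
    [0,0,0.1],
    [0,0,0.06],
    [0,0,0.035],
    [0,0,0.02],
    [0,0,0.01],
    [0,0,0],
  ],
  spin=[0,0,0,0,0,0,0,0],
  fingers=[0,0,0,0,0,0,0,0],
)

```text
time: 15.55
ee_pos: [0.5379, -0.3291, 0.047]
tool_rot: [[-0.993, 0.122, 0.001], [0.122, 0.993, -0.001], [-0.001, -0.0, -1.0]]
contact_force: [0.0, 0.4, -5.5]
opening: 0.696
grip_force: 49.0
```

Call:
step_arm(
  linear=[
    [0,0,0.005],
    [0,0,0],
    [0,0,0],
  ],
  spin=[0,0,0],
  fingers=[0,0,0],
)

```text
time: 15.92
ee_pos: [0.5376, -0.329, 0.0449]
tool_rot: [[-0.993, 0.122, 0.001], [0.122, 0.993, -0.0], [-0.001, -0.0, -1.0]]
contact_force: [-0.8, 0.0, -3.2]
opening: 0.699
grip_force: 49.0
```

Nearly touching the tray floor.

Call:
step_arm(
  linear=[
    [0,0,0.003],
    [0,0,0.003],
    [0,0,0],
    [0,0,0],
  ],
  spin=[0,0,0,0],
  fingers=[0,0,0,0],
)

```text
time: 16.42
ee_pos: [0.5392, -0.3292, 0.0433]
tool_rot: [[-0.993, 0.122, 0.003], [0.122, 0.993, -0.001], [-0.003, -0.001, -1.0]]
contact_force: [1.4, 0.8, 5.8]
opening: 0.698
grip_force: 50.5
```

Call:
step_arm(
  linear=[
    [0,0,0],
    [0,0,0],
    [0,0,0],
    [0,0,0],
    [0,0,-0.03],
    [0,0,-0.08],
    [0,0,-0.12],
    [0,0,-0.12],
  ],
  spin=[0,0,0,0,0,0,0,0],
  fingers=[0.85,1,1,1,1,1,1,1],
)

```text
time: 17.42
ee_pos: [0.5373, -0.3288, 0.1842]
tool_rot: [[-0.993, 0.122, 0.0], [0.122, 0.993, -0.0], [-0.0, -0.0, -1.0]]
contact_force: [0.2, -0.1, -0.4]
opening: 1.0
grip_force: 0.0
```

Call:
step_arm(
  linear=[
    [0,0,-0.1],
    [0,0,0],
    [0,0,0],
    [0,0,0],
  ],
  spin=[0,0,0,0],
  fingers=[1,1,1,1],
)

```text
time: 17.92
ee_pos: [0.5364, -0.3282, 0.2207]
tool_rot: [[-0.993, 0.122, -0.003], [0.122, 0.993, 0.001], [0.003, 0.001, -1.0]]
contact_force: [0.2, -0.5, -0.3]
opening: 0.999
grip_force: 0.0
```

```bash
python3 -c "
from h import *
c=read_camera('scene'); blobs(c); cv2.imwrite('pics/s2.png',c['pixels'][...,::-1])
c=look(('green','red'))"
```

```text
green px [195. 132.] area 1201 ztop 0.087 ctr [ 541. -327.] size [ 64. 129.] long yaw 172.3
green px [242. 207.] area 1563 ztop 0.082 ctr [559. -94.] size [131.  63.] long yaw 5.1
green px [309. 246.] area 1786 ztop 0.082 ctr [500.  62.] size [130.  62.] long yaw 3.3
red px [205. 161.] area 3450 ztop 0.015 ctr [ 532. -339.] size [225. 200.] long yaw 0.1
red px [375. 290.] area 223 ztop 0.075 ctr [450. 210.] size [  5. 101.] long yaw 121.1
green px [607. 209.] area 10383 ztop 0.081 ctr [ 558. -101.] size [132.  53.] long yaw 6.0
green px [316. 220.] area 12582 ztop 0.086 ctr [ 538. -329.] size [ 60. 130.] long yaw 172.9
red px [311. 175.] area 30623 ztop 0.015 ctr [ 538. -329.] size [229. 183.] long yaw 0.3
```

View pics/s2.png

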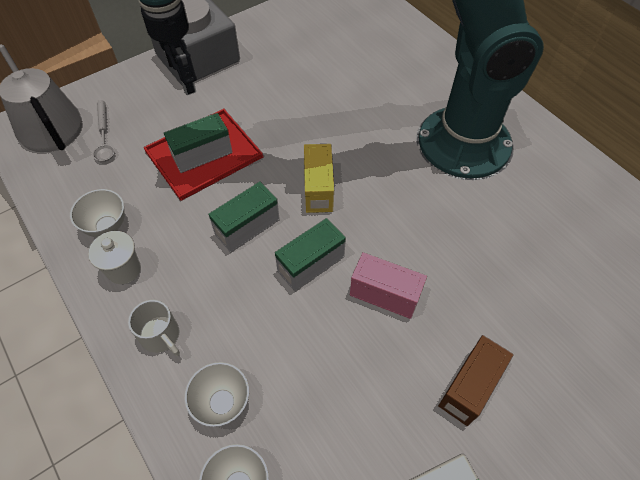

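The scene view shows the tin upright in the tray at px (195,132). The other two are untouched at (242,207) and (309,246), and the gripper is clear.

```bash
python3 -c "
from cell import *
print(job_done())"
```

```text
the job is handed in; nothing more can be done
None
```

The first tin I shook (on the robot's left) had the ball, shown by its load shifting end to end; it now stands upright in the red tray, the other two tins were left standing unmoved and unshaken, and I handed the job in at about 18 s (no verdict was returned).

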